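# Join a splash-shield module, drop its stand and hold it upright

## Task

Close the gap in the bench splash shield: slide the loose shield module endways along the bench until its end face sits flush against the fixed module beside it. Then flip the loose module's red kickstand over its top centre and fully down, and after that take hold of the loose frame, bring it upright and finish while still gripping it upright, with the gap still closed, so a colleague can clamp it. Keep the module on the bench and leave the other things on the bench where they stand.

Things in the scene. Friction and masses are not known exactly. Their poses are not given: they have to be found in the camera images.
- neighbour: Fixed shield module, on the left seen from the robot. Grey foot block 90 (x) x 140 (y) x 26 mm high; on it an upright clear sheet in an aluminium frame, 207 mm high in all, its red stand already down on the robot's side. Origin: centre of the foot's underside; x points away from the robot, y along the row to the left, z up.
- neighbour_face (a point): Lower edge, middle, of the fixed module's right end face (its y = -70 mm, bench height; face 90 mm wide, 26 mm high), axes as neighbour. The loose module is butted against this face.
- module: Loose shield module right of the fixed one, gap 30 to 65 mm, up to 5 degrees out of line; about 1.1 kg, slides at 3 to 12 N. Grey foot block 90 (x) x 190 (y) x 26 mm high; origin: centre of its underside; x away from the robot, y to the fixed module. The face at y = +95 mm is butted. Its frame is centred at y = +30 mm; the -y end is a low bare tail 60 mm long with a black rubber patch on top.
- tail_end (a point): Middle of the loose module's tail end face (y = -95 mm, 13 mm above the bench): push here towards +y of module. Axes as module.
- face_front (a point): On the butting end face of the loose module, 42 mm to the robot's side (-x) of its middle, 13 mm up. Axes as module.
- face_back (a point): On the butting end face of the loose module, 42 mm to the far side (+x) of its middle, 13 mm up. Axes as module.
- frame (a joint): Lean of the loose module's frame about its hinge, which runs along the module's y at x = 0, 35 mm above the bench. 0 = upright, + = top leans away from the robot; stops at -0.22 and +0.30 rad; starts near +0.3. The hinge is free: the frame (0.35 kg with stand) stays upright only while held, else it falls to either side.
- top_rail (a point): Middle of the round aluminium rail along the top of the loose frame: 14 mm diameter, 128 mm long along y, 165 mm above the hinge axis; axes of the frame (z up along the sheet). Grip it from above, fingers either side of it (along x).
- kickstand (a joint): Red kickstand of the loose module; swings parallel to the sheet on the robot's side, pivot 77 mm above the frame's hinge at mid-width. 0 = folded: points up, leaning 0.4 rad to the tail. Push its upper end towards +y (under 1 N): at 0.4 it stands straight up (top centre), beyond that it falls by its weight through the +y side to its stop at 3.35 rad, fully down.
- stand_foot (a point): Centre of the kickstand's black rubber foot (16 mm diameter, 29 mm long), 97 mm from the pivot, 75 mm in front of the sheet on the robot's side. Folded, it is the topmost part of the stand, about 0.21 m above the bench.
- beaker: Bystander: small glass beaker, 72 mm diameter, 95 mm high, at the left; origin at the centre of its underside. Leave it alone.
- buffer_bottle: Bystander: white bottle with blue cap, 70 mm diameter, 135 mm high, behind the shield; origin at the centre of its underside. Leave it alone.
- bench_timer: Bystander: small white timer, 47x66x57 mm, at the right; origin at the centre of its underside. Leave it alone.

How it is judged:
On the way, in this order (a step that is already met when the one before it is completed fails the run):
1. the loose module sits flush against the fixed one, the stand still folded (y of each of face_front, face_back in the frame of neighbour_face above -0.004 m and x of module in the frame of neighbour_face between -0.02 and 0.02 m and value of joint kickstand below 0.4 rad), for 0.2 s.
2. the kickstand is flipped over centre and fully down, before the frame is raised (value of joint kickstand above 3.1 rad and value of joint frame above 0.1 rad), for 0.2 s.
3. the frame is gripped and brought upright (angle between top_rail's own z axis and vertical below 0.06 rad and contact force between the fingers and frame above 2 N), for 0.2 s.
At the end, for the whole second after the job is handed in: Module flat and still, both marked end-face points within 4 mm of the fixed face, within 20 mm of in line; kickstand above 3.1 rad; fingers grip the frame (over 2 N) and keep it within 0.06 rad of upright (all of step 3 and y of each of face_front, face_back in the frame of neighbour_face above -0.004 m and x of module in the frame of neighbour_face between -0.02 and 0.02 m and value of joint kickstand above 3.1 rad and angle between module's own z axis and vertical below 0.03 rad and linear speed of module below 0.03 m/s and angular speed of module below 0.3 rad/s and velocity of joint frame between -0.3 and 0.3 rad/s); the arm keeps its last pose, push and grip.
It fails at once if a bystander is disturbed (distance of any of beaker, buffer_bottle, bench_timer from where it was at the start of the episode above 0.03 m).
It fails at once if the module is lifted off the bench or tipped over (angle between module's own z axis and vertical above 0.25 rad or height (world z) of module above 0.02 m).
It also fails if it takes over 64 s, if anything falls off the work surface, if the arm or the gripper's body presses on something with over 40 N, if the wrist force passes 120 N, or if a joint passes its speed limit or range.

## Robot

A 6-joint arm with a two-finger parallel gripper is mounted at the origin on a cart in front of the work surface, level with it; the furniture and walls round the work are solid. World frame = base frame: x ahead of the robot, y to its left, z up, the work surface at z = 0. Lengths are in m, angles in rad, forces in N, time in s.
With the tool pointing down it reaches from about 0.325 to 0.775 m from the base axis. Payload 5.5 kg.
Tool frame: the origin (TCP) lies between the finger pads; the fingertips stand 8 mm ahead of it and the grasp point (between the pads) lies 11 mm behind it (tcp_to_tips is the distance from the TCP to the fingertips, in m); z points along the fingers, y is the line along which they close (so a half turn about z gives the same grasp; the last joint's range is limited). The gripper opens to 88 mm and grips with 3 to 60 N. Pads are 20 mm wide; open, the fingers measure 115 mm over their backs; the gripper's body (75 mm by 178 mm) begins 61 mm behind the grasp point.
Start: joints at [-1.377, 0.091, 1.231, -0, 1.82, -0.057], TCP at [0.149, -0.581, 0.231] pointing down, gripper open.
Joint ranges: [-2.87, 2.87], [-0.86, 2.18], [0.17, 2.46], [-1.51, 4.65], [0.06, 2.69], [-2.65, 2.65]. Speed limits (rad/s): [2.57, 2.57, 3.01, 3.14, 3.14, 3.14].

## Interface

Orientations are given as a unit quaternion [w, x, y, z].
In Python, from bench import * gives the robot as it stands. Calls block until the motion is done:
- move_to(position, orientation): joint-space move of the TCP to a pose.
- move_l(position, speed=0.15, orientation=None): straight line of the TCP; orientation=None keeps the orientation; speed is the mean speed in m/s.
- movej(angles): joint-space move.
- gripper_open() and close(): open the fingers fully, or close them until they stop; the grip force is fixed at half the most.
- hold(seconds).
- inverse_kinematics(position, orientation): joint angles nearest the present ones, or None.
- state(): the state.
- get_image(name): name is "side" or "top" or "wrist"; returns a dict with "frame" (420x560x3 uint8, blue, green, red), "depth" (420x560 float32, m along the optical axis (not along the pixel's ray), 0 where there is no reading), "camera_matrix" (3x3 intrinsics, pixels), "view" (4x4, takes a point from world to camera coordinates). Camera axes: x right, y up, looking along -z (the intrinsics and any distortion apply to the point x, -y, -z); pixel columns grow to the right and rows downward; lengths in m; the calibration is good to about 2 mm. A picture is of the moment at which its call begins.
A pose or a line that the arm cannot do raises IKError and nothing moves.
- job_done(): hands the job in; it is judged then, once.
The state is a dict: "time": time; "joint_pos": joint angles; "dq": joint speeds; "joint_torque": joint torques, N m; "ee_pos": TCP position; "ee_rot": TCP orientation; "ft_force": force on the tool from outside, world axes, zero at the start; "moment": the same for the moment, N m; "finger_gap": finger opening in m; "finger_force": force on a finger pad.
Only numpy, scipy, OpenCV 4.12 (cv2) and the standard library are available. Lean on these libraries where they do the work, as an engineer would, in place of code of your own. Each camera call takes 0.05 s, during which the arm holds its last target. There are 200 camera calls.

## Working session

There is one attempt and no reset: what is moved stays moved. The work goes in short steps, each a Python script; the robot and the scene stay as the last script left them, time stands still between calls to the robot, and variables do not carry over. Pictures are saved under pics/ and viewed, at most 10 in all, crops included, and the job is handed in when it is done.

```bash
mkdir -p pics; ls; python3 - <<'E'
from bench import *
import cv2,numpy as np
for n in("side","top"):
    r=get_image(n); cv2.imwrite(f"pics/{n}0.png",r["frame"]); np.savez(f"pics/{n}0.npz",**r)
    print(n,r["camera_matrix"].round(1).tolist(),r["view"].round(3).tolist(),[k for k in r])
print(state())
E
```

```text
pics
side [[489.8, 0.0, 278.2], [0.0, 489.8, 203.8], [0.0, 0.0, 1.0]] [[-0.061, -0.998, 0.023, -0.104], [0.392, -0.002, 0.92, -0.373], [-0.918, 0.066, 0.391, -1.042], [0.0, 0.0, 0.0, 1.0]] ['frame', 'depth', 'camera_matrix', 'view']
top [[409.2, 0.0, 285.6], [0.0, 409.2, 215.5], [0.0, 0.0, 1.0]] [[0.012, -1.0, 0.007, -0.129], [0.983, 0.013, 0.183, -0.627], [-0.183, 0.005, 0.983, -1.119], [0.0, 0.0, 0.0, 1.0]] ['frame', 'depth', 'camera_matrix', 'view']
{'time': 0.1, 'joint_pos': array([-1.37669693e+00,  9.18079213e-02,  1.23175186e+00, -5.30989988e-05,
        1.81980575e+00, -5.66678470e-02]), 'dq': array([ 0.00085673, -0.00027952, -0.00250785,  0.00219016, -0.00163739,
       -0.00043127]), 'joint_torque': array([ 1.63176632e-03, -4.47854233e+01, -4.07571745e+01,  6.98992680e-02,
        2.83808273e-02, -1.06306597e-04]), 'ee_pos': array([ 0.14883984, -0.58098693,  0.22961305]), 'ee_rot': array([-8.82579622e-04,  9.92150192e-01,  1.25048834e-01, -8.65400836e-05]), 'ft_force': array([ 0.08985685, -0.30454383, -0.37881227]), 'moment': array([-0.02384459, -0.01027667,  0.02644885]), 'finger_force': 0.0, 'finger_gap': 0.08772521814602216}
```

View pics/side0.png

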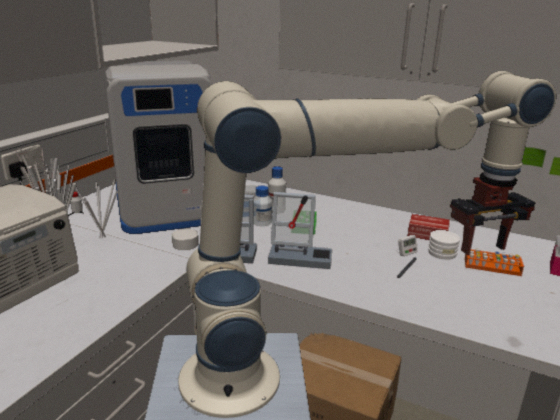

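View pics/top0.png

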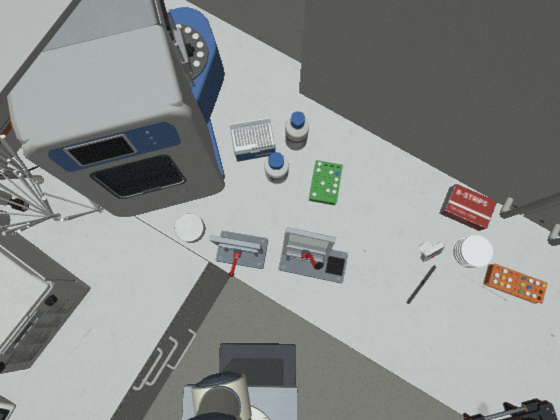

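The side view shows the loose module at about (300,240), with its red stand folded at (298,212). The neighbour is partly hidden by the arm at about (245,245). In the top view the neighbour is at (241,250), the module at (313,262) with its black patch at (336,264), the beaker at (188,228), the bottle at (276,166) and the timer at (431,249).

```bash
cat > vis.py <<'E'
import numpy as np,cv2
def world(r):
    d=r["depth"];K=r["camera_matrix"];v,u=np.indices(d.shape)
    p=np.stack([(u-K[0,2])/K[0,0]*d,-(v-K[1,2])/K[1,1]*d,-d],-1)
    V=r["view"];return (p-V[:3,3])@V[:3,:3]
def ray(r,u,v,z):
    K=r["camera_matrix"];V=r["view"]
    d=np.array([(u-K[0,2])/K[0,0],-(v-K[1,2])/K[1,1],-1])@V[:3,:3]
    c=-V[:3,3]@V[:3,:3];return c+d*(z-c[2])/d[2]
def proj(r,p):
    q=r["view"][:3,:3]@np.asarray(p)+r["view"][:3,3];K=r["camera_matrix"]
    return np.array([K[0,0]*q[0]/-q[2]+K[0,2],K[1,1]*-q[1]/-q[2]+K[1,2]])
E
python3 - <<'E'
import numpy as np,cv2
from vis import *
t=dict(np.load("pics/top0.npz"));W=world(t)
c=t["frame"][205:300,175:365];cv2.imwrite("pics/topz.png",cv2.resize(c,None,fx=4,fy=4,interpolation=cv2.INTER_CUBIC))
for u,v in [(240,270),(262,255),(300,290),(336,264),(311,271),(320,300),(430,255)]: print(u,v,W[v,u].round(3),ray(t,u,v,0.026).round(3))
m=((W[...,2]>.018)&(W[...,2]<.034)).astype(np.uint8);m[:210]=0;m[300:]=0;m[:,:200]=0;m[:,360:]=0
n,l,s,_=cv2.connectedComponentsWithStats(m)
for i in range(1,n):
    if s[i,4]>60:
        P=W[l==i][:,:2].astype(np.float32);print(s[i],cv2.minAreaRect(P))
E
```

```text
240 270 [ 0.475  0.011 -0.004] [0.473 0.008 0.026]
262 255 [ 0.517 -0.054  0.027] [ 0.517 -0.054  0.026]
300 290 [ 0.419 -0.166 -0.005] [ 0.419 -0.165  0.026]
336 264 [ 0.494 -0.269  0.03 ] [ 0.494 -0.269  0.026]
311 271 [ 0.473 -0.197  0.022] [ 0.473 -0.197  0.026]
320 300 [ 0.391 -0.224  0.002] [ 0.391 -0.222  0.026]
430 255 [ 0.521 -0.536  0.047] [ 0.523 -0.543  0.026]
[220 231  48  38 688] ((0.5339829325675964, 0.006013348698616028), (0.1394636482000351, 0.08992695063352585), 81.21224975585938)
[216 247  18  17 227] ((0.5159759521484375, 0.05366840213537216), (0.05076397582888603, 0.04073616489768028), 79.89398193359375)
[ 278  250   70   33 1183] ((0.5024054050445557, -0.20229454338550568), (0.18987056612968445, 0.08994976431131363), 78.79886627197266)
```

View pics/topz.png

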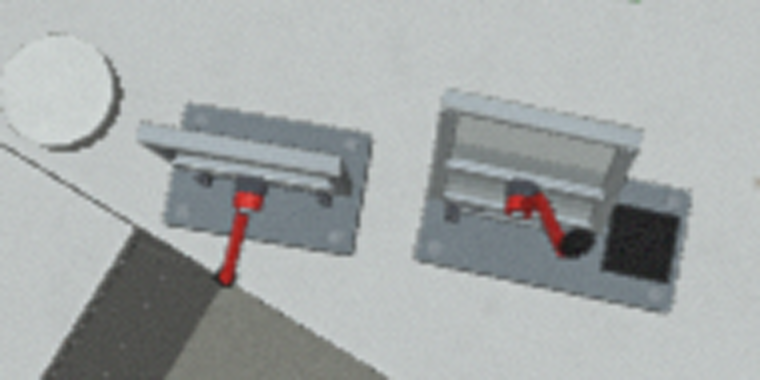

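The fitted rectangles measure 139.5×89.9 mm and 189.9×89.9 mm, which matches the given sizes. The zoom also shows the folded stand foot at top-image pixel (319,265). Next I'll check the foot and rail geometry, then push the tail.

```bash
cat > geo.py <<'E'
import numpy as np,cv2
from vis import *
from scipy.spatial.transform import Rotation as Rot
YN=np.radians(81.21); yn=np.array([np.cos(YN),np.sin(YN),0]); xn=np.array([yn[1],-yn[0],0]); zn=np.array([0,0,1.])
NB=np.array([.53398,.00601,0]); FACE=NB-.07*yn
def quat(tilt=0,s=1):   # tool z along -frame z (frame leaning by tilt), tool y along +-module x
    y=s*(np.cos(tilt)*xn-np.sin(tilt)*zn); z=-(np.cos(tilt)*zn+np.sin(tilt)*xn)
    q=Rot.from_matrix(np.c_[np.cross(y,z),y,z]).as_quat(); return q[[3,0,1,2]]
def rects(r):
    W=world(r);m=((W[...,2]>.018)&(W[...,2]<.034)).astype(np.uint8);o=[]
    m[:210]=0;m[300:]=0;m[:,:200]=0;m[:,360:]=0
    n,l,s,_=cv2.connectedComponentsWithStats(m)
    return [(s[i,4],cv2.minAreaRect(W[l==i][:,:2].astype(np.float32))) for i in range(1,n) if s[i,4]>150]
E
python3 - <<'E'
from geo import *
from bench import *
t=dict(np.load("pics/top0.npz"));s=dict(np.load("pics/side0.npz"))
a=np.radians(78.8);ym=np.array([np.cos(a),np.sin(a),0]);xm=np.array([ym[1],-ym[0],0]);M=np.array([.5024,-.2023,0])
L=.3;fx=np.cos(L)*xm-np.sin(L)*zn;fz=np.cos(L)*zn+np.sin(L)*xm
H=M+.035*zn+.03*ym
foot=H-.075*fx+(.077+.097*np.cos(.4))*fz-.097*np.sin(.4)*ym
print("foot",foot.round(3),"top px",proj(t,foot).round(1),"side px",proj(s,foot).round(1),"rail",(H+.165*fz).round(3),"px",proj(t,H+.165*fz).round(1))
print("tail",(M-.095*ym).round(3),"face",FACE.round(3),"module x in nf",(M-FACE)@xn)
for sg in(1,-1):
    for p,ti in [((.476,-.335,.15),0),(tuple(FACE-.065*yn+.1*zn+.1*xn),.3)]:
        print(sg,inverse_kinematics(np.array(p),quat(ti,sg)))
E
```

```text
foot [ 0.479 -0.206  0.216] top px [320.  264.7] side px [304.7 199. ] rail [ 0.556 -0.182  0.193] px [309.8 234.4]
tail [ 0.484 -0.295  0.   ] face [ 0.523 -0.063  0.   ] module x in nf 0.0006234550672693577
1 [-6.71705260e-01  4.16454664e-02  1.42468380e+00 -4.44089210e-16
  1.67526339e+00 -5.18290819e-01]
1 [-0.26518908  0.45969994  1.05426516 -0.03516047  1.92566335 -0.11904265]
-1 [-6.71705260e-01  4.16454664e-02  1.42468380e+00 -4.44089210e-16
  1.67526339e+00  2.62330183e+00]
-1 None
```

```bash
python3 - <<'E'
from geo import *
from bench import *
tail=np.array([.484,-.2955,0]); q=quat(0,1)
P=lambda d,z: tail-d*yn+z*zn
close(); move_to(P(.045,.15),q); move_l(P(.045,.016),.15)
hold(.2); f0=state()["ft_force"]@yn; d=.045
print("t",state()["time"],f0,state()["ee_pos"])
while d>-.06:
    d-=.003; move_l(P(d,.016),.04); hold(.05); f=-(state()["ft_force"]@yn-f0)
    if f>1: print(round(d,4),round(f,1),end="; ")
    if f>20: break
hold(.3); s=state(); print("end",s["time"],s["ee_pos"],s["ft_force"])
r=get_image("top"); cv2.imwrite("pics/top1.png",cv2.resize(r["frame"][190:310,175:375],None,fx=4,fy=4))
print(rects(r))
E
```

```text
t 4.2167 0.060398594249217355 [ 0.47769414 -0.34039449  0.01724043]
0.009 4.7; 0.006 5.4; 0.003 4.3; -0.0 4.7; -0.003 5.1; -0.006 4.4; -0.009 4.9; -0.012 4.4; -0.015 4.6; -0.018 5.0; -0.021 4.8; -0.024 4.6; -0.027 5.3; -0.03 4.2; -0.033 4.7; -0.036 14.4; -0.039 22.5; end 12.9167 [ 0.49037411 -0.26263036  0.0170589 ] [  1.55428944 -22.21358987  -4.43714941]
[(np.int32(1345), ((0.5221574306488037, -0.06732206046581268), (0.2896794080734253, 0.08975869417190552), 80.95142364501953)), (np.int32(227), ((0.5157214403152466, 0.0539146289229393), (0.0510367713868618, 0.04046186804771423), 79.5048599243164))]
```

View pics/top1.png

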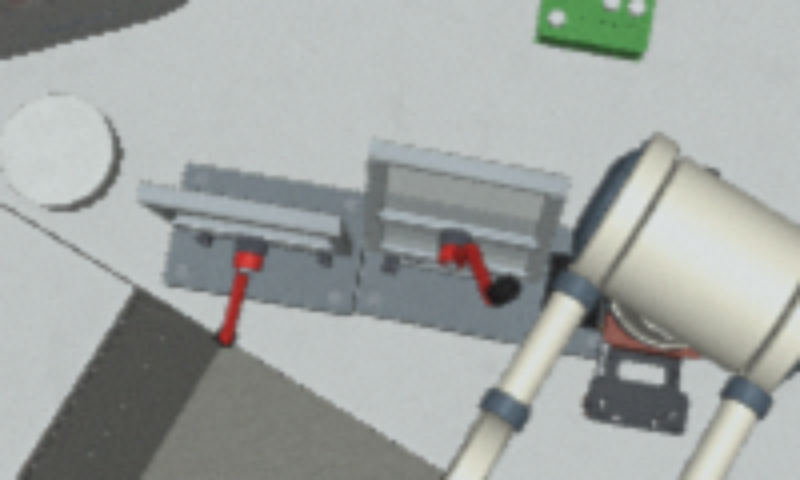

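The top view shows the two feet meeting at about zoom (360,280) with no visible gap, and the edges in line: the joint rectangle is 89.8 mm wide. The stand is still folded, with its foot at zoom (503,290). Next I'll flip it.

```bash
cat >> geo.py <<'E'
M=FACE-.095*yn; H=M+.035*zn+.03*yn
def fr(L,x,y,z): # point in leaned frame coords (y rel. frame middle)
    return H+x*(np.cos(L)*xn-np.sin(L)*zn)+y*yn+z*(np.cos(L)*zn+np.sin(L)*xn)
E
python3 - <<'E'
from geo import *
from bench import *
e=state()["ee_pos"]; move_l(e-.03*yn,.1); move_l(e-.03*yn+(.25-e[2])*zn,.2)
foot=fr(.3,-.075,-.097*np.sin(.4),.077+.097*np.cos(.4)); c=np.array([foot[0],foot[1],.213])
r=get_image("top"); print(rects(r))
hsv=cv2.cvtColor(r["frame"],cv2.COLOR_BGR2HSV);print("foot",foot,proj(r,foot))
move_l(c-.05*yn+.04*zn,.15); move_l(c-.05*yn,.1); hold(.2); f0=state()["ft_force"]
for d in np.arange(-.04,.031,.01):
    move_l(c+d*yn,.06); print(round(d,3),(state()["ft_force"]-f0).round(1))
move_l(c-.01*yn,.15); hold(1.0); s=state(); print(s["time"])
r=get_image("top"); cv2.imwrite("pics/top2.png",cv2.resize(r["frame"][190:310,175:375],None,fx=4,fy=4))
E
```

```text
[(np.int32(1886), ((0.5187985301017761, -0.08807049691677094), (0.33204564452171326, 0.09006665647029877), 80.87757873535156)), (np.int32(227), ((0.5162630081176758, 0.053731098771095276), (0.051352307200431824, 0.04049783945083618), 80.13999938964844))]
foot [ 0.48534952 -0.1612972   0.21607747] [301.80738369 261.8118592 ]
-0.04 [ 0.1  0.6 -0.9]
-0.03 [-0.3  0.5 -0.6]
-0.02 [-1.   0.3  0.4]
-0.01 [-0.6  0.4  0.3]
0.0 [-0.6  0.6 -0.5]
0.01 [-0.5  0.4  0.4]
0.02 [-0.4  0.   0.4]
0.03 [-0.5  1.2 -0.5]
20.2417
```

View pics/top2.png

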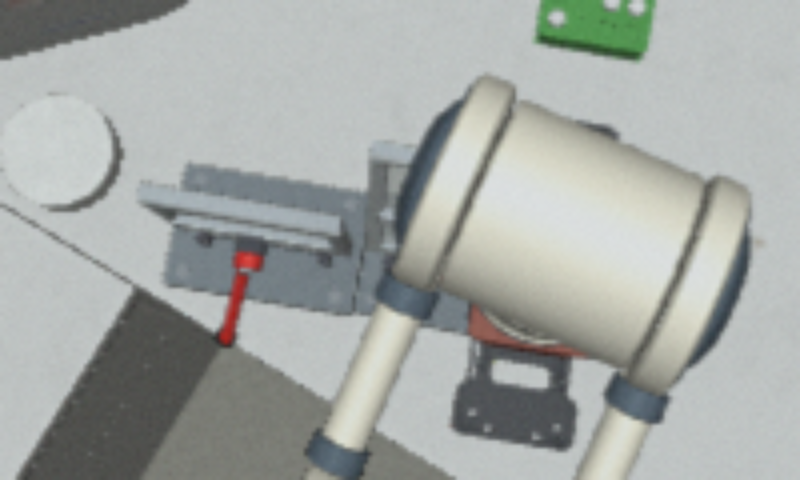

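The arm hides the stand in this view, so I'll retreat to the side and look again.

```bash
python3 - <<'E'
from geo import *
from bench import *
e=state()["ee_pos"]; move_l(e+.06*zn,.2); move_l(e+.09*zn-.13*yn,.25); hold(.3)
r=get_image("top"); s=get_image("side"); print(state()["time"],rects(r))
np.savez("pics/top3.npz",**r)
a=cv2.resize(r["frame"][210:300,200:360],None,fx=4,fy=4);b=cv2.resize(s["frame"][180:280,220:380],None,fx=2,fy=2)
o=np.zeros((570,640,3),np.uint8);o[:360]=a;o[365:565,:320]=b;cv2.imwrite("pics/both3.png",o)
E
```

```text
21.825 [(np.int32(935), ((0.5295996069908142, -0.020669683814048767), (0.19309061765670776, 0.08961591869592667), 81.19220733642578)), (np.int32(228), ((0.5161907076835632, 0.05401472747325897), (0.0506916344165802, 0.040206220000982285), 80.29953002929688)), (np.int32(952), ((0.5035833716392517, -0.18703308701515198), (0.13032156229019165, 0.0897783637046814), 79.9154281616211))]
```

View pics/both3.png

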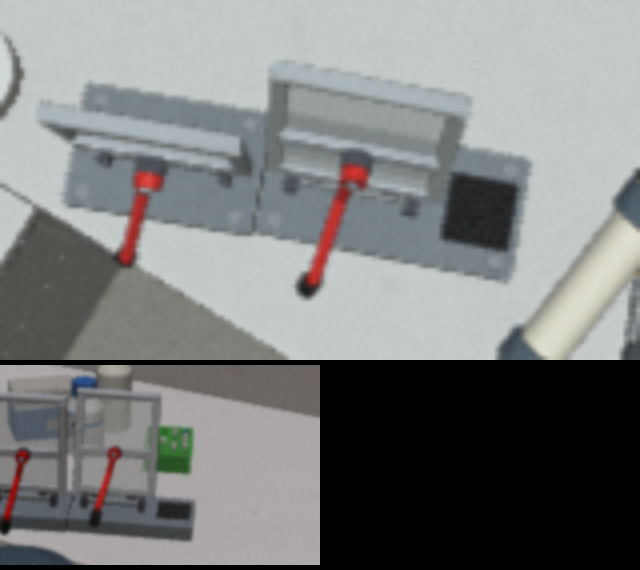

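The stand now lies fully down at zoom (330,235) and the feet are still butted. Next I'll measure the rail before gripping it.

```bash
python3 - <<'E'
from geo import *
from bench import *
t=dict(np.load("pics/top3.npz"));W=world(t)
m=np.zeros(W.shape[:2],bool);m[215:245,262:322]=True
P=W[m&(W[...,2]>.185)&(W[...,2]<.23)]; R=np.array([(P-H)@xn,(P-H)@yn,P[:,2]]).T
print(len(P),R.mean(0).round(4),R.min(0).round(3),R.max(0).round(3),"expect rail",[.165*np.sin(.3),0,.035+.165*np.cos(.3)])
print(cv2.minAreaRect(R[:,:2].astype(np.float32)))
q=quat(.3,1)
for L,z in[(.3,.25),(.3,.154),(0,.154)]:
    print(inverse_kinematics(fr(L,0,0,z),quat(L,1)).round(2))
E
```

```text
290 [ 0.0491 -0.0023  0.1968] [ 0.04  -0.066  0.185] [0.058 0.062 0.204] expect rail [np.float64(0.04876083409912103), 0, np.float64(0.192630520705725)]
((0.04919499531388283, -0.0019580498337745667), (0.12806031107902527, 0.015912210568785667), 88.47014617919922)
[-0.27  0.4   0.83 -0.04  2.22 -0.14]
[-0.27  0.29  1.12 -0.04  2.03 -0.13]
[-0.31 -0.1   1.5  -0.    1.75 -0.15]
```

```bash
python3 - <<'E'
from geo import *
from bench import *
rs=[get_image("top") for _ in range(3)]
t0=dict(np.load("pics/top0.npz"))
def edge(r,lo,hi):
    W=world(r);g=r["frame"].astype(int);m=(W[...,2]>.018)&(W[...,2]<.034);m[:210]=m[300:]=False
    q=W[m];y=(q-FACE)@yn;x=(q-FACE)@xn;Y=[];X=[]
    for a in np.arange(lo,hi,.003):
        k=(y>=a)&(y<a+.003)&(abs(x)<.06)
        if k.any(): Y.append(a+.0015);X.append(x[k].min())
    Y=np.array(Y);X=np.array(X)
    for _ in range(3):
        p=np.polyfit(Y,X,1);e=abs(X-np.polyval(p,Y));k=e<max(.002,2*np.median(e));Y,X=Y[k],X[k]
    return round(np.degrees(p[0]),2),round(np.polyval(p,(lo+hi)/2),4),len(Y)
def tail(r):
    W=world(r);m=(W[...,2]>.018)&(W[...,2]<.034);m[:210]=m[300:]=False
    q=W[m];y=(q-FACE)@yn;x=(q-FACE)@xn;o=[];c=[]
    for a in np.arange(-.04,.04,.004):
        k=(x>=a)&(x<a+.004)&(y<-.15)&(y>-.25)
        if k.any():o.append(y[k].min());c.append(a+.002)
    p=np.polyfit(c,o,1);return round(np.degrees(p[0]),2),round(p[1],4)
print("nb initial",edge(t0,.005,.13))
for r in rs: print("nb",edge(r,.005,.13),"mod",edge(r,-.185,-.005),"tail(ang,y; want 0,-.190)",tail(r))
E
```

```text
nb initial (np.float64(0.06), np.float64(-0.0439), 37)
nb (np.float64(-0.11), np.float64(-0.0441), 36) mod (np.float64(1.79), np.float64(-0.0431), 48) tail(ang,y; want 0,-.190) (np.float64(-1.7), np.float64(-0.1892))
nb (np.float64(0.22), np.float64(-0.0439), 39) mod (np.float64(1.84), np.float64(-0.0431), 48) tail(ang,y; want 0,-.190) (np.float64(-1.44), np.float64(-0.1891))
nb (np.float64(0.06), np.float64(-0.0439), 37) mod (np.float64(1.8), np.float64(-0.043), 48) tail(ang,y; want 0,-.190) (np.float64(-1.64), np.float64(-0.1892))
```

The module is yawed about 1.7°, so the back corner is about 2.6 mm open. That is within 4 mm, but I'll square it up with a push on the far side of the tail.

```bash
python3 - <<'E'
from geo import *
from bench import *
q=quat(0,1); B=FACE-.19*yn+.024*xn
P=lambda d,z: B-d*yn+z*zn
move_to(P(.03,.2),q); move_l(P(.03,.016),.15); hold(.15); f0=state()["ft_force"]@yn; d=.03
d=.016; move_l(P(d,.016),.1)
while d>-.03:
    d-=.0015; move_l(P(d,.016),.03); hold(.05); f=-(state()["ft_force"]@yn-f0)
    print(round(d,4),round(f,1),end="; ")
    if f>24: break
hold(.3); s=state(); print("end",s["time"],s["ft_force"])
move_l(P(.03,.016),.1); move_l(P(.03,.25),.25)
r=get_image("top"); np.savez("pics/top4.npz",**r)
W=world(r);m=(W[...,2]>.018)&(W[...,2]<.034);m[:210]=m[300:]=False
p=W[m];y=(p-FACE)@yn;x=(p-FACE)@xn;Y=[];X=[]
for a in np.arange(-.185,-.005,.003):
    k=(y>=a)&(y<a+.003)&(abs(x)<.06)
    if k.any(): Y.append(a);X.append(x[k].min())
Y=np.array(Y);X=np.array(X)
for _ in range(3):
    c=np.polyfit(Y,X,1);e=abs(X-np.polyval(c,Y));k=e<max(.002,2*np.median(e));Y,X=Y[k],X[k]
print("module yaw",-np.degrees(c[0]),len(Y),state()["time"])
k=(W[...,2]>.185)&(W[...,2]<.23);k[:215]=k[245:]=False;k[:,:262]=k[:,322:]=False;P=W[k]
print(cv2.minAreaRect(np.c_[(P-H)@xn,(P-H)@yn].astype(np.float32)))
E
```

```text
0.0145 -0.0; 0.013 1.1; 0.0115 6.3; 0.01 10.3; 0.0085 14.0; 0.007 17.7; 0.0055 21.8; 0.004 25.0; end 27.025 [  4.44580468 -26.38087647  -5.60554439]
module yaw 0.9153658461218948 36 28.5667
((0.05021803453564644, -0.00039089471101760864), (0.12654653191566467, 0.015666451305150986), 89.30915069580078)
```

The rail fit gives a residual yaw of about 0.7° and the y offset is gone. Now I'll grip the rail and raise the frame.

```bash
python3 - <<'E'
from geo import *
from bench import *
gripper_open(); q=quat(.3,1)
move_to(fr(.3,0,0,.25),q); move_l(fr(.3,0,0,.154),.1); hold(.2)
print("f before",state()["ft_force"].round(1)); close(); hold(.3)
s=state();print(s["time"],"gap",s["finger_gap"],s["finger_force"],s["ft_force"].round(1))
if .010<s["finger_gap"]<.018:
    for L in np.linspace(.3,0,9)[1:]:
        move_l(fr(L,0,0,.154),.05,quat(L,1)); print(round(L,3),state()["ft_force"].round(1))
    hold(.5)
s=state();print(s["time"],"gap",s["finger_gap"],s["finger_force"],s["ft_force"].round(1),s["ee_pos"]-fr(0,0,0,.154))
r=get_image("top"); v=get_image("side"); np.savez("pics/top5.npz",**r)
a=cv2.resize(r["frame"][210:300,200:360],None,fx=4,fy=4);b=cv2.resize(v["frame"][180:280,220:380],None,fx=2,fy=2)
o=np.zeros((570,640,3),np.uint8);o[:360]=a;o[365:565,:320]=b;cv2.imwrite("pics/both5.png",o)
E
```

```text
f before [-0.1 -0.6 -0.1]
33.3917 gap 0.013048412687368255 29.994404017925262 [ 0.5  0.3 -0.4]
0.262 [1.7 0.1 1.5]
0.225 [3.1 2.5 2.9]
0.188 [2.6 3.8 3.3]
0.15 [2.  5.  4.1]
0.112 [1.9 4.1 2.8]
0.075 [1.  5.7 1.6]
0.037 [2.6 6.6 2.1]
0.0 [2.2 5.2 0.8]
36.025 gap 0.013457251649935494 29.99833792448044 [1.4 5.8 1.7] [ 0.00013882  0.0004685  -0.0006488 ]
```

View pics/both5.png

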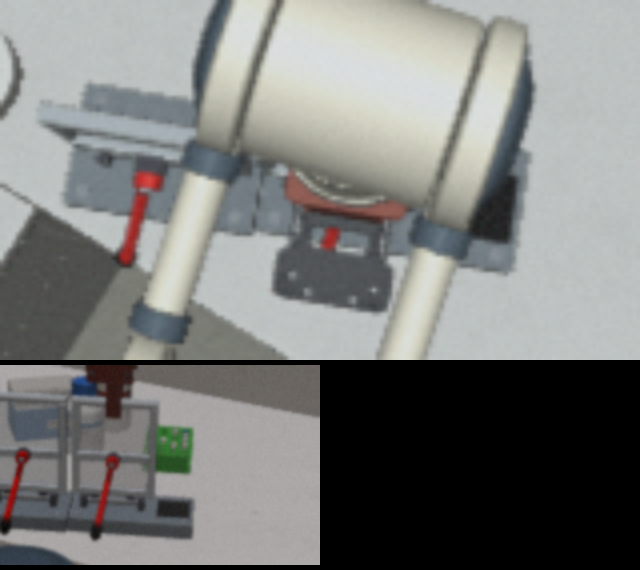

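The stand is down at zoom (325,240). The frame looks upright in the gripper and the feet's seam is at zoom (258,215). There is about 5.8 N along +y on the tool, so I'll measure the seam.

```bash
cat > chk.py <<'E'
from geo import *
def chk(r,tag):
    W=world(r);m=(W[...,2]>.018)&(W[...,2]<.034);m[:210]=m[300:]=False
    p=W[m];y=(p-FACE)@yn;x=(p-FACE)@xn
    o=[]
    for a in np.arange(-.04,.04,.004):
        k=(x>=a)&(x<a+.004)&(y<-.15)&(y>-.25)
        if k.sum()>3:o.append((a+.002,y[k].min()))
    o=np.array(o);c=np.polyfit(*o.T,1)
    E=[]
    for a in np.arange(-.185,-.005,.003):
        k=(y>=a)&(y<a+.003)&(abs(x)<.06)
        if k.any() and x[k].min()<-.036:E.append((a,x[k].min()))
    E=np.array(E);e=np.polyfit(*E.T,1)
    print(tag,"tail y at x=-.03,0,.03",np.polyval(c,[-.03,0,.03]).round(4),len(o),"range",o[:,0].min().round(3),o[:,0].max().round(3),"front edge slope deg",np.degrees(e[0]).round(2),len(E))
E
python3 - <<'E'
from chk import *
for n in "345": chk(dict(np.load(f"pics/top{n}.npz")),n)
r=dict(np.load("pics/top5.npz"));z=cv2.resize(r["frame"][235:285,230:350],None,fx=6,fy=6,interpolation=cv2.INTER_CUBIC);cv2.imwrite("pics/z5.png",z)
E
```

```text
3 tail y at x=-.03,0,.03 [-0.1882 -0.1891 -0.1899] 20 range -0.038 0.038 front edge slope deg 1.54 57
4 tail y at x=-.03,0,.03 [-0.1532 -0.166  -0.1789] 13 range -0.01 0.038 front edge slope deg 0.5 46
5 tail y at x=-.03,0,.03 [-0.1887 -0.1885 -0.1884] 20 range -0.038 0.038 front edge slope deg 0.24 36
```

View pics/z5.png

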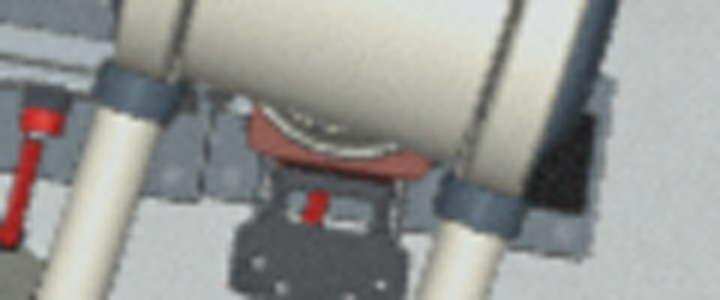

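The picture and the fit agree. The seam at zoom (203,150) is closed, the tail face is square and lies 188.5 mm from the fixed face against 190 mm nominal, and the frame is gripped upright. Handing in.

```bash
python3 - <<'E'
from bench import *
print(job_done()); print(state()["time"])
E
```

```text
the job is handed in; nothing more can be done
None
the job is handed in; nothing more can be done
```

I handed the job in with the gap closed (seam closed and square to within about 1 mm), the red stand fully down and the loose frame gripped upright at 30 N. The hand-in gave no pass or fail verdict, and I inferred step 1's flush condition from a push of about 22 N and a later picture showing the back corner open by about 2.6 mm, within the 4 mm limit.

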